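# Fit the grinding wheel and its keyed collar on the lapping machine

## Robot

A 7-joint arm with a two-finger parallel gripper is mounted at the origin on the work surface. World frame = base frame: x ahead of the robot, y to its left, z up, the work surface at z = 0. Lengths are in m, angles in rad, forces in N, time in s.
With the tool pointing down it reaches from about 0.35 to 0.775 m from the base axis. Payload 3.1 kg.
Tool frame: the origin (TCP) lies on the centre line of the jaws, within the pads' length; the fingertips stand 8 mm ahead of it and the grasp point (between the pads) lies 11 mm behind it; z points along the fingers, y is the line along which they close (so a half turn about z gives the same grasp; the last joint's range is limited). The gripper opens to 85 mm and grips with 20 to 120 N. Pads are 22 mm wide; open, the fingers measure 114 mm over their backs; the gripper's body (76 mm by 85 mm) begins 54 mm behind the grasp point. The pads swing forward as they close: fully open they stand 13 mm farther back than shut.
Start: joints at [1.146, 0.311, 0.014, 1.512, -0.004, 1.319, -0.027], TCP at [0.205, -0.51, 0.201] pointing down, gripper open.
Joint ranges: [-2.7, 2.7], [-0.3, 1.91], [-1.27, 1.3], [0.12, 2.57], [-1.44, 4.58], [0.2, 2.03], [-3.05, 3.05]. Speed limits (rad/s): [2.79, 2.79, 3.14, 3.14, 3.14, 3.14, 3.14].

## Interface

Orientations are given as [roll, pitch, yaw] about the fixed x, y, z axes, in that order (R = Rz(yaw) Ry(pitch) Rx(roll)).
In Python, from cell import get_obs, get_image, job_done gives the robot as it stands. The module is installed in compiled form; this text tells all that it offers.
- The arm moves only by the tool servo_tool, never from a script. Its arguments are lists of equal length, an entry for each row: "claw": the opening, from 0 (shut) to 1 (fully open); "dp": the shift along the tool's x, y, z in m, a list of three; "twist": the turn about the tool's z in degrees. A call has 1 to 10 rows; each row is the pose to reach, as a shift and turn from the pose commanded when the call began, along the tool's axes at that moment; what a row does not reach only later rows make up. A row lasts 1/12 s, in which the tool goes at most 41.7 mm and 7.16 degrees, less where a joint would pass 70% of its speed; a pose out of reach is approached as far as the arm can. A call with a gripper value outside its range is refused whole. The fingers move at their own pace and stop on an object; "squeeze" is the grip in N (left out, the last holds). Time passes only in rows, so rows that repeat a pose let the fingers close. It gives the time, the measured TCP pose, the force, the opening and the grip force at its end, in the units of the state.
- get_obs(): the state, without advancing time (a new reading comes with each control period).
- get_image(name): name is "side" or "top" or "wrist"; returns a dict with "color" (420x560x3 uint8, red, green, blue), "mtx" (3x3 intrinsics, pixels), "rvec" (rotation vector, rad) and "tvec" (3), from world to camera coordinates, as OpenCV has them. Camera axes: x right, y down, z forward; pixel columns grow to the right and rows downward; lengths in m; the calibration is good to about 2 mm. A picture is of the moment at which its call begins. There is no depth.
- job_done(): hands the job in; it is judged then, once.
The state is a dict: "clock": time; "joint_pos": joint angles; "joint_velocities": joint speeds; "effort": joint torques, N m; "ee_pos": TCP position; "tcp_rot": TCP orientation; "wrist_force": force on the tool from outside, world axes, zero at the start; "ft_torque": the same for the moment, N m; "finger_gap": finger opening in m; "gripper_force": force on a finger pad.
Only numpy, scipy, OpenCV 4.12 (cv2) and the standard library are available. Lean on these libraries where they do the work, as an engineer would, in place of code of your own. Each camera call takes 0.05 s, during which the arm holds its last target. There are 200 camera calls.

## Task

Fit the loose grinding wheel to the lapping machine: turn it so that its three bolt holes line up with the three studs of the drive flange and lower it, boss up, until it lies flat and fully home on the flange. Then set the keyed collar on the wheel's boss with its three lugs fully down in the three notches, and let go. Lower both, do not drop them, and leave the tumbler, the small wooden wheel and the spanner alone.

Things in the scene. Friction and masses are not known exactly. Their poses are not given: they have to be found in the camera images.
- wheel_center (a point): Loose grinding wheel (0.6 kg), flat, boss up: disc 160 mm across, 16 thick, grey rim, aluminium centre; on it a dark hexagonal boss 36 tall (52 across flats). Point on its axis (z, up), 26 mm above the underside, 10 above the disc. Three 16 mm through-holes 54 mm from the axis at 0, 120, 240 deg from x (counter-clockwise from above); hexagon flats face 30, 90, 150.. deg. Fits in 3 positions.
- boss_top (a point): Centre of the top of the wheel's boss, 26 mm above wheel_center, same axes. Three radial notches, 14 mm wide and 12 deep, meeting in the middle, are cut into the boss's top in the same directions as the holes (0, 120 and 240 deg from x).
- flange_top (a point): Fixed steel drive flange (does not turn), 144 mm across, on a green housing 220 x 220 mm, 50 tall. Point: centre of its upper face, 70 mm above the table; z up. Three upright studs, 12 mm thick, 18 tall, the top 6 conical, 54 mm from the centre at 0, 120, 240 deg from x. The wheel's underside seats on this face; the studs then stand 2 mm above the disc.
- collar_center (a point): Loose steel collar (0.25 kg) on its lugs, 52 mm tall: disc 52 mm across, 8 thick; upright grip bar on top, 56 long along x, 16 wide, 34 tall; three lugs 10 wide reach 10 below the disc and out to 34 from the axis at 0, 120, 240 deg from x. Point on its axis (z, up), 26 above the lugs' feet, 16 above the disc's underside, which seats on the boss's top. Fits in 3 positions.
- tumbler: Bystander: a glass tumbler, 72 mm across, 95 mm tall, standing; origin at the centre of its underside.
- felt_wheel: Bystander: a small plain wooden wheel without bolt holes, 100 mm across, 30 mm tall over its hub; origin at the centre of its underside.
- spanner: Bystander: a dark spanner, 170 mm long, lying along its x; origin midway under it.
Not all that is in view belongs to the job. Leave any green or purple look-alike of the part that bears collar_center alone.

How it is judged:
On the way:
1. the wheel lies flat and fully home on the flange, its holes over the studs, before the collar is put on it (z of wheel_center in the frame of flange_top between 0.022 and 0.0285 m and horizontal distance between wheel_center and flange_top below 0.005 m and angle between wheel_center's own z axis and vertical below 0.03 rad and distance between collar_center and wheel_center above 0.063 m), for 0.2 s.
At the end, for the whole second after the job is handed in: The wheel lies on the flange with the studs in its holes: boss up, level within 0.03 rad, within 2.5 mm of fully down and within 5 mm of centred. The collar stands on the boss with its lugs in the notches: level within 0.05 rad, within 3 mm of fully down and within 6 mm of centred. Both are at rest (z of wheel_center in the frame of flange_top between 0.022 and 0.0285 m and horizontal distance between wheel_center and flange_top below 0.005 m and angle between wheel_center's own z axis and vertical below 0.03 rad and z of collar_center in the frame of wheel_center between 0.038 and 0.045 m and horizontal distance between collar_center and wheel_center below 0.006 m and angle between collar_center's own z axis and vertical below 0.05 rad and linear speed of each of wheel, collar below 0.02 m/s); the robot touches nothing.
It fails at once if the wheel is dropped onto the flange (faster than 0.4 m/s just above it) (horizontal distance between wheel_center and flange_top below 0.03 m and z of wheel_center in the frame of flange_top below 0.05 m and linear speed of wheel above 0.4 m/s).
It fails at once if the collar is dropped onto the wheel (faster than 0.4 m/s just above it) (horizontal distance between collar_center and wheel_center below 0.03 m and z of collar_center in the frame of wheel_center below 0.058 m and linear speed of collar above 0.4 m/s).
It fails at once if the tumbler is moved by more than 30 mm or tipped (distance of tumbler from where it was at the start of the episode above 0.03 m or angle between tumbler's own z axis and vertical above 0.35 rad).
It fails at once if the wooden wheel is moved by more than 40 mm (distance of felt_wheel from where it was at the start of the episode above 0.04 m).
It fails at once if the spanner is moved by more than 40 mm (distance of spanner from where it was at the start of the episode above 0.04 m).
It also fails if it takes over 69 s, if anything falls off the work surface, if the arm or the gripper's body presses on something with over 40 N, if the wrist force passes 120 N, or if a joint passes its speed limit or range.

## Working session

There is one attempt and no reset: what is moved stays moved. The work goes in short steps, Python scripts to look and compute and a tool call to move; the robot and the scene stay as the last step left them, time stands still between calls to the robot, and variables do not carry over. Pictures are saved under pics/ and viewed, at most 10 in all, crops included, and the job is handed in when it is done.

Besides the shell and the picture viewer there is one more tool, called after "Call:" as a command line: name --pt "numbers of a row" for each row, then --argument value for the rest. servo_tool: Moves the arm, as the interface text tells. Its arguments: {"type":"object","properties":{"claw":{"type":"array"},"dp":{"type":"array"},"twist":{"type":"array"},"squeeze":{"type":"number"}},"required":["claw","dp","twist"]}

```bash
mkdir -p pics; cat > h.py <<'E'
import numpy as np, cv2
from cell import get_obs, get_image, job_done
def save(n,f):
    d=get_image(n); cv2.imwrite('pics/'+f+'.png',d['color'][:,:,::-1]); np.savez('pics/'+f+'.npz',**d); return d
def load(f): return np.load('pics/'+f+'.npz')
def ray(d,uv,z):
    R=cv2.Rodrigues(d['rvec'])[0]; c=-R.T@d['tvec'].ravel()
    r=R.T@np.linalg.inv(d['mtx'])@np.array([uv[0],uv[1],1.]); return c+r*(z-c[2])/r[2]
def proj(d,p): return cv2.projectPoints(np.array(p,float).reshape(-1,3),d['rvec'],d['tvec'],d['mtx'],None)[0].reshape(-1,2)
E
python3 - <<'E'
from h import *
np.set_printoptions(precision=4,suppress=True)
for n in('top','side'):
    d=save(n,n+'0'); R=cv2.Rodrigues(d['rvec'])[0]; print(n,-R.T@d['tvec'].ravel(),R,d['mtx'])
o=get_obs();print(o)
a=cv2.imread('pics/top0.png');cv2.imwrite('pics/top0b.png',cv2.resize(a,(800,600),interpolation=cv2.INTER_CUBIC))
E
```

```text
top [ 0.487  -0.0792  0.9222] [[ 0.0063 -1.      0.0071]
 [-0.9947 -0.007  -0.1024]
 [ 0.1024 -0.0064 -0.9947]] [[447.6969   0.     281.4568]
 [  0.     447.6969 211.9345]
 [  0.       0.       1.    ]]
side [0.4784 0.4646 0.7498] [[-0.9685 -0.2488  0.0142]
 [-0.2027  0.7532 -0.6258]
 [ 0.145  -0.6089 -0.7799]] [[426.0636   0.     275.4449]
 [  0.     426.0636 219.2478]
 [  0.       0.       1.    ]]
{'clock': 0.1, 'joint_pos': array([ 1.1463,  0.3116,  0.014 ,  1.5129, -0.0044,  1.3192, -0.0272]), 'joint_velocities': array([-0.0006, -0.0014,  0.0003, -0.0044, -0.0002,  0.0012, -0.001 ]), 'effort': array([  0.0006, -38.0853,   0.1468, -23.1238,   0.0124,   0.0082,
         0.    ]), 'ee_pos': array([ 0.2052, -0.5095,  0.1996]), 'tcp_rot': array([-3.1395,  0.0001,  0.3829]), 'wrist_force': array([-0.3265, -0.1695,  0.3386]), 'ft_torque': array([ 0.0384, -0.0138,  0.0191]), 'gripper_force': 0.0, 'finger_gap': 0.08527209501521571}
```

View pics/top0b.png

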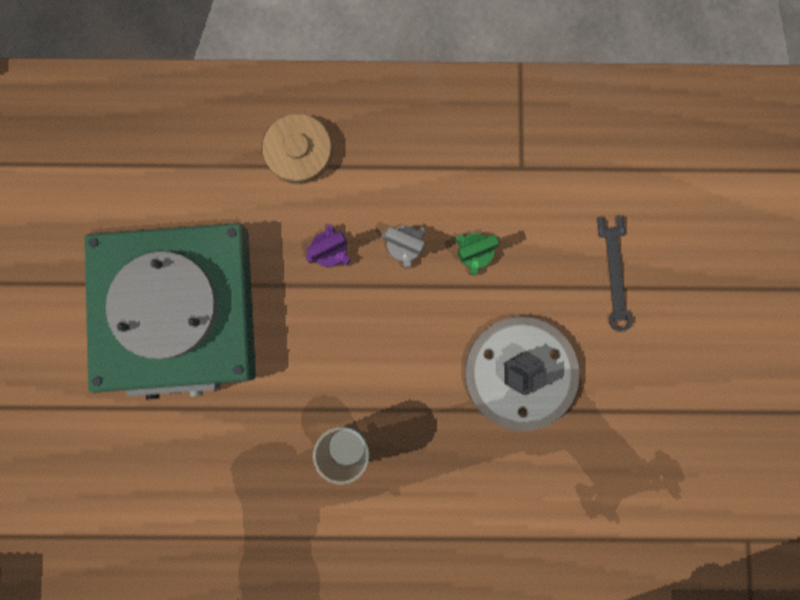

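View pics/side0.png

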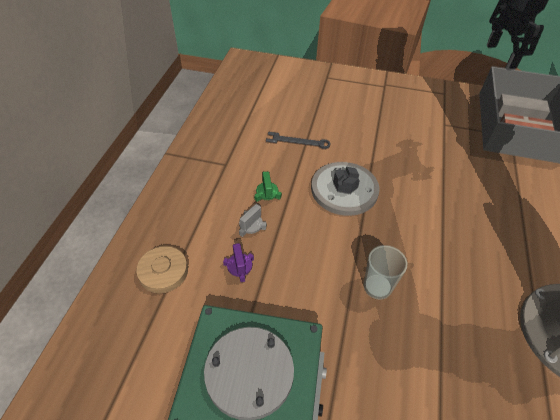

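The top view (800x600) shows the wheel at (523,373) with holes at (489,354), (555,354) and (523,412). The flange is at (160,305) with studs at (158,264), (122,327) and (195,322). The tumbler is at (341,455), the wooden wheel at (297,148) and the spanner at (616,272).
Collar candidates: purple (328,248), plain steel (405,243), green (477,250). I choose the steel one and check it in a close crop together with the wheel and flange.

```bash
python3 - <<'E'
from h import *
np.set_printoptions(precision=4,suppress=True)
d=load('top0'); s=.7
a=cv2.imread('pics/top0.png')
c=lambda x,y,w:cv2.resize(a[y:y+w,x:x+w],(400,400),interpolation=cv2.INTER_CUBIC)
b=np.zeros((600,800,3),np.uint8)
b[:400,:400]=c(258,145,50); b[:400,400:]=c(65,167,100)
b[400:,:200]=cv2.resize(a[215:305,320:410],(200,200))
cv2.imwrite('pics/crop1.png',b)
H=[ray(d,(u*s,v*s),.016)[:2] for u,v in((489,354),(555,354),(523,412))]
S=[ray(d,(u*s,v*s),.086)[:2] for u,v in((158,263),(122,326),(195,321))]
for P in(H,S):
    m=np.mean(P,0);print(m,[(np.linalg.norm(p-m).round(4),np.degrees(np.arctan2(*(p-m)[::-1])).round(1)) for p in P])
print('collar',ray(d,(404*s,240*s),.05),ray(d,(405*s,246*s),.018))
print('tumbler',ray(d,(341*s,455*s),.09))
E
```

```text
[ 0.4817 -0.2552] [(np.float64(0.0539), np.float64(60.3)), (np.float64(0.054), np.float64(-59.6)), (np.float64(0.054), np.float64(-179.8))]
[0.5703 0.2349] [(np.float64(0.0534), np.float64(3.1)), (np.float64(0.055), np.float64(123.3)), (np.float64(0.054), np.float64(-115.3))]
collar [ 0.6643 -0.0869  0.05  ] [ 0.662  -0.0887  0.018 ]
tumbler [ 0.3769 -0.0078  0.09  ]
```

View pics/crop1.png

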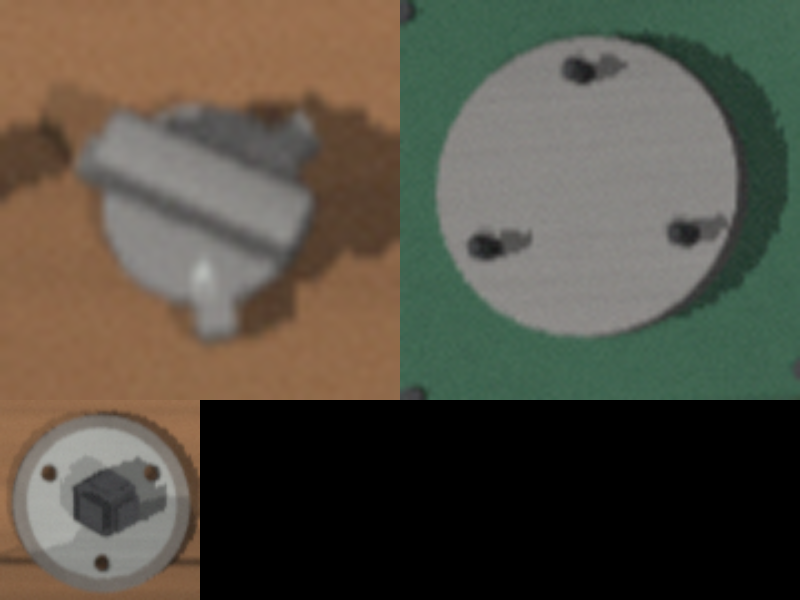

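The crop confirms it: plain steel grey, with the bar and three lugs, at about (405,243). Hole and stud radii come out at 54 mm, as given, so I move over the wheel.

```bash
cat >> h.py <<'E'
def go(x,y,z,yaw):
    o=get_obs(); p=o['ee_pos']; a=o['tcp_rot'][2]; d=np.array([x,y,z])-p
    t=(np.degrees(a)-yaw+180)%360-180
    print('clock',round(o['clock'],2),'pos',p.round(4),'yaw',np.degrees(a).round(2),'rp',o['tcp_rot'][:2].round(4),'dp',np.round([d[0]*np.cos(a)+d[1]*np.sin(a),d[0]*np.sin(a)-d[1]*np.cos(a),-d[2]],4),'twist',t.round(2))
E
python3 -c "
from h import *
go(.4817,-.2552,.17,60.2)"
```

```text
clock 0.1 pos [ 0.2052 -0.5095  0.1996] yaw 21.94 rp [-3.1395e+00  1.0000e-04] dp [ 0.3515 -0.1326  0.0296] twist -38.26
```

Call:
servo_tool --claw '[1,1,1,1,1,1,1,1,1,1]' --pt "0.039 -0.0147 0.003" --pt "0.078 -0.0295 0.006" --pt "0.117 -0.0442 0.01" --pt "0.156 -0.059 0.013" --pt "0.195 -0.0737 0.016" --pt "0.234 -0.0884 0.02" --pt "0.273 -0.103 0.023" --pt "0.312 -0.118 0.026" --pt "0.3515 -0.1326 0.03" --pt "0.3515 -0.1326 0.03" --twist '[-5,-10,-15,-20,-25,-30,-35,-38.2,-38.2,-38.2]'

```text
clock: 0.93
ee_pos: [0.4885, -0.2448, 0.1695]
tcp_rot: [-3.141, -0.009, 1.065]
wrist_force: [1.1, 2.1, 1.3]
finger_gap: 0.0855
gripper_force: 0.0
```

```bash
python3 - <<'E'
from h import *
np.set_printoptions(precision=4,suppress=True)
d=save('wrist','w1'); R=cv2.Rodrigues(d['rvec'])[0]; print(-R.T@d['tvec'].ravel(),R[2])
c=(.4817,-.2552); A=np.radians([60.2,180.2,-59.8])
print(proj(d,[[c[0]+.054*np.cos(t),c[1]+.054*np.sin(t),.016] for t in A]),proj(d,[c[0],c[1],.052]))
go(.4817,-.2552,.03,60.2)
E
```

```text
[ 0.5285 -0.1756  0.344 ] [-0.1477 -0.2666 -0.9524]
[[283.1467 138.6329]
 [232.6059 224.7423]
 [331.5655 226.0019]] [[282.1598 209.6116]]
clock 0.98 pos [ 0.4857 -0.2488  0.1696] yaw 60.81 rp [-3.1402 -0.0047] dp [-0.0076 -0.0004  0.1396] twist 0.61
```

View pics/w1.png

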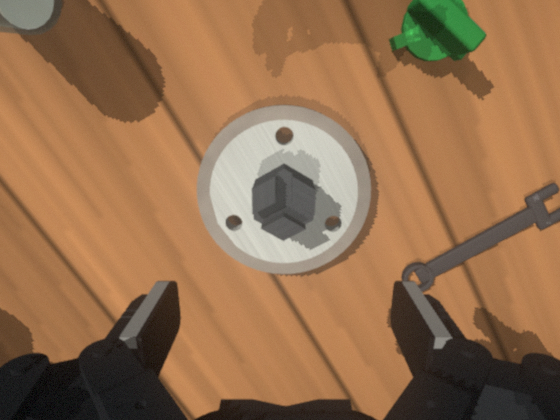

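Wrist view: the wheel is below, with holes at (284,135), (233,222) and (333,223), about 3 px above where I predicted them. The arm was still settling, so I re-measure by code.

```bash
cat >> h.py <<'E'
def holes(d,c,yaw,z,r=11,dark=True):
    g=cv2.cvtColor(d['color'],cv2.COLOR_RGB2GRAY).astype(float); out=[]
    for k in range(3):
        t=np.radians(yaw+120*k); u,v=proj(d,[c[0]+.054*np.cos(t),c[1]+.054*np.sin(t),z])[0]
        x0,y0=int(round(u))-r,int(round(v))-r; w=g[y0:y0+2*r+1,x0:x0+2*r+1]
        m=np.clip(np.median(w)*.62-w,0,30); Y,X=np.mgrid[:w.shape[0],:w.shape[1]]
        out.append(ray(d,(x0+(X*m).sum()/m.sum(),y0+(Y*m).sum()/m.sum()),z)[:2])
    out=np.array(out); m=out.mean(0); e=out-m
    a=[(np.degrees(np.arctan2(q[1],q[0]))-120*k-yaw+180)%360-180+yaw for k,q in enumerate(e)]
    print('centre',m.round(4),'r',np.linalg.norm(e,axis=1).round(4),'yaw',np.round(a,1)); return m,np.mean(a)
E
python3 - <<'E'
from h import *
holes(load('w1'),(.4817,-.2552),60.2,.016)
holes(load('top0'),(.4817,-.2552),60.2,.016,8)
d=save('wrist','w2'); holes(d,(.4817,-.2552),60.2,.016)
go(.4817,-.2552,.03,60.2)
E
```

```text
centre [ 0.4833 -0.2525] r [0.0529 0.0536 0.0534] yaw [60.4 60.1 60.9]
centre [ 0.4819 -0.2542] r [0.0542 0.0535 0.0541] yaw [60.3 60.  59.5]
centre [ 0.4827 -0.2524] r [0.0527 0.0528 0.0525] yaw [59.8 60.2 60.1]
clock 1.03 pos [ 0.4833 -0.2527  0.1696] yaw 60.5 rp [-3.1398e+00 -1.2000e-03] dp [-2.900e-03 -1.000e-04  1.396e-01] twist 0.3
```

Call:
servo_tool --claw '[1,1,1,1,1,1,0.4,0.4,0.4,0.4]' --pt "0.002 0 0.035" --pt "0.002 0 0.07" --pt "0.002 0 0.1" --pt "0.002 0 0.125" --pt "0.002 0 0.139" --pt "0.002 0 0.139" --pt "0.002 0 0.139" --pt "0.002 0 0.139" --pt "0.002 0 0.139" --pt "0.002 0 0.139" --twist '[0,0,0,0,0,0,0,0,0,0]' --squeeze 80

```text
clock: 1.87
ee_pos: [0.484, -0.2551, 0.0331]
tcp_rot: [3.138, 0.0, 1.049]
wrist_force: [1.0, 0.9, -0.1]
finger_gap: 0.0387
gripper_force: 0.0
```

```bash
python3 -c "
from h import *
go(.5703,.2349,.2,123.9)
print(get_obs()['wrist_force'],get_obs()['finger_gap'],get_obs()['gripper_force'])"
```

```text
clock 1.87 pos [ 0.484  -0.2551  0.0331] yaw 60.11 rp [3.1384e+00 1.0000e-04] dp [ 0.4678 -0.1694 -0.1669] twist -63.79
[ 1.01343595  0.88312111 -0.11052884] 0.03869726361723079 0.0
```

The gap has gone below 52 mm with no force, which is unexpected. I look before moving.

```bash
python3 -c "
from h import *
d=save('wrist','w3');d=save('side','s3')
a=cv2.imread('pics/w3.png');b=cv2.imread('pics/s3.png')[100:310,250:450]
cv2.imwrite('pics/v3.png',np.hstack([cv2.resize(a,(400,300)),cv2.resize(b,(400,420))[60:360]]))
o=get_obs();print(o['finger_gap'],o['gripper_force'],o['ee_pos'])"
```

```text
0.03391863406701776 0.0 [ 0.48372209 -0.25463262  0.03261284]
```

View pics/v3.png

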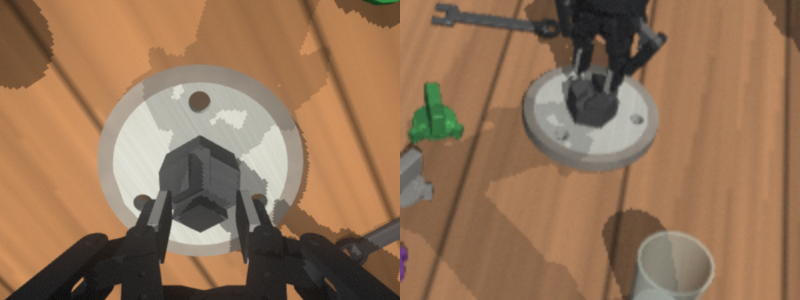

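```bash
python3 - <<'E'
from h import *
np.set_printoptions(precision=1,suppress=True)
d=load('w3'); s=load('s3'); o=get_obs(); p=o['ee_pos']; a=o['tcp_rot'][2]
x=np.array([np.cos(a),np.sin(a),0]); y=np.array([np.sin(a),-np.cos(a),0]); Z=np.array([0,0,-1.])
k=400/560
f=lambda q:(proj(d,q)[0]*k, (proj(s,q)[0]-[250,100])*2+[400,-60])
for n,q in {'tcp':p,'tip+':p+.017*y+.008*Z,'tip-':p-.017*y+.008*Z,'tip13+':p+.017*y-.005*Z}.items(): print(n,*f(q))
c=np.array([.483,-.2535,0])
for z in(.016,.052):
  print(z,*f(c+[0,0,z]),'corners',*[f(c+[0,0,z]+.03*sgn*x)[0] for sgn in(1,-1)],*[f(c+[0,0,z]+.026*sgn*y)[0] for sgn in(1,-1)])
holes(d,(.483,-.2535),60.2,.016,14)
E
```

```text
tcp [200.9 181.8] [590.6  98.2]
tip+ [223.5 177.2] [578.4  95.6]
tip- [178.4 177.3] [601.  110.4]
tip13+ [224.9 184.8] [579.8  87.9]
0.016 [199.5 172.1] [589.  108.8] corners [199.3 135. ] [199.7 205.9] [232.7 172. ] [166.3 172.1]
0.052 [198.9 193.6] [593.4  87.3] corners [198.6 150. ] [199.2 232.6] [238.7 193.4] [159.1 193.7]
centre [nan nan] r [nan nan nan] yaw [nan nan nan]h.py:20: RuntimeWarning: invalid value encountered in scalar divide
  out.append(ray(d,(x0+(X*m).sum()/m.sum(),y0+(Y*m).sum()/m.sum()),z)[:2])
```

```bash
python3 - <<'E'
import cv2,numpy as np
a=cv2.imread('pics/w3.png')[150:420,130:450]; a=np.clip(a.astype(float)*2.2,0,255).astype(np.uint8)
cv2.imwrite('pics/v3b.png',cv2.resize(a,(711,600),interpolation=cv2.INTER_CUBIC))
E
```

```text
(no output)
```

View pics/v3b.png

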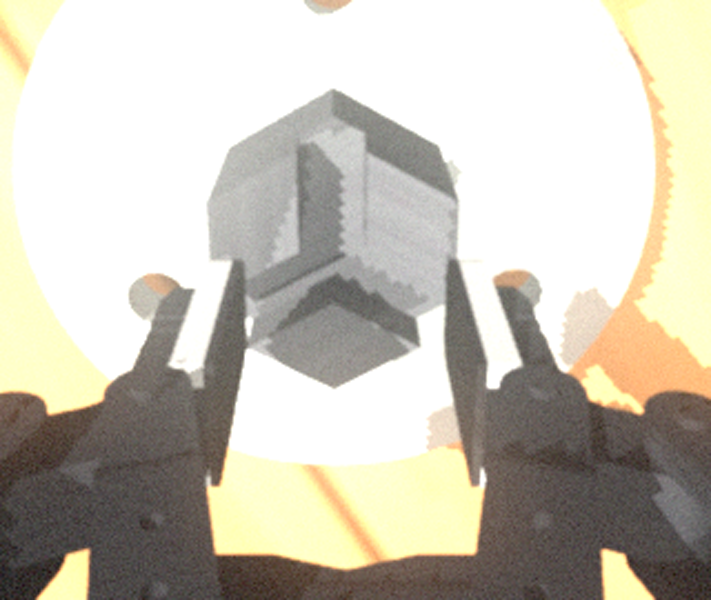

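The brightened crop shows the pads still above the boss: their inner edges at (240,260) and (455,260) fit a tip height of about 0.065. That means the fingertips sit higher relative to the TCP than I assumed. I open and look at the tips' real height by code, using both cameras.

Call:
servo_tool --claw '[1,1,1,1,1,1,1]' --pt "0 0 0" --pt "0 0 0" --pt "0 0 0" --pt "0 0 0" --pt "0 0 0.003" --pt "0 0 0.006" --pt "0 0 0.006" --twist '[0,0,0,0,0,0,0]'

```text
clock: 2.55
ee_pos: [0.4822, -0.2539, 0.0246]
tcp_rot: [-3.14, 0.0, 1.05]
wrist_force: [-0.5, 0.2, 0.3]
finger_gap: 0.0855
gripper_force: 0.0
```

```bash
python3 - <<'E'
from h import *
np.set_printoptions(precision=4,suppress=True)
d=save('wrist','w4'); s=save('side','s4'); o=get_obs(); print(o['clock'],o['ee_pos'],o['finger_gap'],o['wrist_force'],d['mtx'][0])
a=cv2.imread('pics/w4.png')[120:420,60:500]; a=np.clip(a.astype(float)*1.8,0,255).astype(np.uint8)
b=cv2.imread('pics/s4.png')[110:260,270:420]; b=np.clip(b.astype(float)*1.8,0,255).astype(np.uint8)
cv2.imwrite('pics/v4.png',np.hstack([cv2.resize(a,(440,300)),cv2.resize(b,(300,300),interpolation=cv2.INTER_CUBIC)]))
p=o['ee_pos']; A=o['tcp_rot'][2]; x=np.array([np.cos(A),np.sin(A),0]); y=np.array([np.sin(A),-np.cos(A),0])
for h in(.0,.02,.04,.06,.08):
  print(h,*[ (proj(d,np.r_[(p+sg*.0427*y+.011*x)[:2],h])[0]-[60,120]).round(0) for sg in(1,-1)],*[((proj(s,np.r_[(p+sg*.0427*y)[:2],h])[0]-[270,110])*2+[440,0]).round(0) for sg in(1,-1)])
E
```

```text
2.65 [ 0.4826 -0.254   0.0251] 0.08511070746150758 [ 0.2841 -0.1614 -0.3492] [369.0505   0.     285.0464]
0.0 [298.  99.] [148.  99.] [560. 140.] [616. 177.]
0.02 [305. 112.] [141. 112.] [562. 128.] [619. 165.]
0.04 [314. 128.] [131. 128.] [564. 116.] [622. 153.]
0.06 [325. 147.] [120. 147.] [566. 104.] [625. 141.]
0.08 [339. 173.] [105. 173.] [568.  91.] [628. 129.]
```

View pics/v4.png

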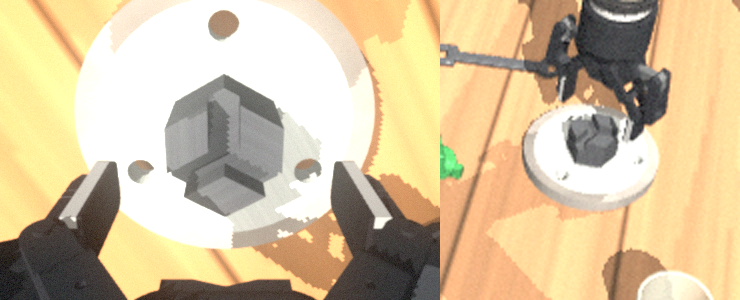

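The open tips at (118,163)/(333,163) in the wrist crop and (562,95)/(628,135) in the side crop both give z ≈ 0.071, while the reported TCP z is 0.025. So the true tips are about 46 mm behind the reported TCP when open, not the nominal few mm. I lower by that difference, watching the force.

Call:
servo_tool --claw '[1,1,1,1,1,1,1,1]' --pt "0 0 0.007" --pt "0 0 0.014" --pt "0 0 0.021" --pt "0 0 0.027" --pt "0 0 0.032" --pt "0 0 0.035" --pt "0 0 0.035" --pt "0 0 0.035" --twist '[0,0,0,0,0,0,0,0]'

```text
clock: 3.32
ee_pos: [0.4829, -0.2541, -0.0097]
tcp_rot: [-3.141, -0.0, 1.05]
wrist_force: [-0.2, -0.4, 0.2]
finger_gap: 0.0853
gripper_force: 0.0
```

Call:
servo_tool --claw '[0.5,0.5,0.5,0.5,0.5,0.5,0.5]' --pt "0 0 0.003" --pt "0 0 0.003" --pt "0 0 0.003" --pt "0 0 0.003" --pt "0 0 0.003" --pt "0 0 0.003" --pt "0 0 0.003" --twist '[0,0,0,0,0,0,0]' --squeeze 80

```text
clock: 3.9
ee_pos: [0.4832, -0.2543, -0.0121]
tcp_rot: [3.141, -0.0, 1.05]
wrist_force: [0.3, -0.0, 3.7]
finger_gap: 0.051
gripper_force: 86.0
```

Gripped: gap 51 mm, 86 N. Now lift, turn and carry, and refine the flange pose meanwhile.

```bash
python3 - <<'E'
from h import *
go(.5703,.2349,.14,123.9)
# flange: fit x,y,yaw to silhouettes of dark studs in both first pictures
from scipy.optimize import least_squares
P=np.array([.5703,.2349,np.radians(3.9)])
for n in('top0','side0'):
    d=load(n); g=cv2.cvtColor(d['color'],cv2.COLOR_RGB2GRAY)
    obs=[]
    for k in range(3):
        t=P[2]+k*2*np.pi/3; u,v=proj(d,[P[0]+.054*np.cos(t),P[1]+.054*np.sin(t),.079])[0]
        r=9 if n=='top0' else 13; x0,y0=int(u)-r,int(v)-r; w=g[y0:y0+2*r+1,x0:x0+2*r+1]
        nl,lab,st,c=cv2.connectedComponentsWithStats((w<62).astype(np.uint8)); i=1+np.argmax(st[1:,4]); obs.append(c[i]+[x0,y0]); print(n,k,st[i],w.min(),np.median(w),c[i]+[x0,y0],(u,v))
    obs=np.array(obs)
    f=lambda q:(proj(d,[[q[0]+.054*np.cos(q[2]+k*2*np.pi/3),q[1]+.054*np.sin(q[2]+k*2*np.pi/3),.079] for k in range(3)])-obs).ravel()
    s=least_squares(f,P,x_scale=[.01,.01,.1]); print(n,s.x[:2].round(4),np.degrees(s.x[2]).round(2),s.fun.round(1))
E
```

```text
clock 3.9 pos [ 0.4832 -0.2543 -0.0121] yaw 60.13 rp [ 3.1411 -0.    ] dp [ 0.4675 -0.1681 -0.1521] twist -63.77
top0 0 [ 5  7  7  6 29] 31 126.0 [110.13793103 184.37931034] (np.float64(111.56593635967468), np.float64(184.40740581233732))
top0 1 [ 6  7  7  6 31] 25 134.0 [ 86.58064516 228.25806452] (np.float64(87.61531479774857), np.float64(228.39273246126632))
top0 2 [ 5  7  7  5 28] 32 133.0 [136.28571429 224.85714286] (np.float64(137.4682044783527), np.float64(225.35523697558187))
top0 [0.5707 0.2372] 4.35 [-0.  -0.2 -0.1  0.1  0.1  0.1]
side0 0 [7 0 4 6 8] 44 137.0 [211.5 345.5] (np.float64(216.4286806995055), np.float64(356.6903040798625))
side0 1 [ 9 13  7  9 20] 42 143.0 [258.2  398.85] (np.float64(260.0125305078673), np.float64(396.35974251667847))
side0 2 [  0   0  27  18 102] 39 123.0 [271.7745098  330.45098039] (np.float64(271.62507931338286), np.float64(338.3879553863877))
side0 [0.576  0.2279] 0.37 [ 3.7  4.3 -2.6 -7.4 -0.9  4.5]
```

Call:
servo_tool --claw '[0.5,0.5,0.5,0.5,0.5,0.5,0.5,0.5,0.5,0.5]' --pt "0 0 -0.02" --pt "0 0 -0.05" --pt "0 0 -0.085" --pt "0 0 -0.12" --pt "0.02 -0.007 -0.145" --pt "0.05 -0.018 -0.152" --pt "0.084 -0.03 -0.152" --pt "0.118 -0.042 -0.152" --pt "0.152 -0.0545 -0.152" --pt "0.186 -0.0667 -0.152" --twist '[0,0,0,0,0,0,0,0,0,0]' --squeeze 80

```text
clock: 4.73
ee_pos: [0.5162, -0.0581, 0.1379]
tcp_rot: [-3.139, 0.001, 1.049]
wrist_force: [1.2, -0.6, -5.8]
finger_gap: 0.0507
gripper_force: 85.8
```

Call:
servo_tool --claw '[0.5,0.5,0.5,0.5,0.5,0.5,0.5,0.5,0.5,0.5]' --pt "0.034 -0.0122 0" --pt "0.068 -0.0244 0" --pt "0.102 -0.0366 0" --pt "0.136 -0.0488 0" --pt "0.17 -0.061 0" --pt "0.204 -0.0732 0" --pt "0.238 -0.0854 0" --pt "0.266 -0.0955 0" --pt "0.2836 -0.1017 0" --pt "0.2836 -0.1017 0" --twist '[-6.4,-12.8,-19.2,-25.6,-32,-38.4,-44.8,-51.2,-57.6,-64.2]'

```text
clock: 5.57
ee_pos: [0.568, 0.2446, 0.1376]
tcp_rot: [3.141, -0.007, 2.184]
wrist_force: [-1.7, 1.3, -4.1]
finger_gap: 0.0506
gripper_force: 85.7
```

Call:
servo_tool --claw '[0.5,0.5,0.5]' --pt "0 0 0" --pt "0 0 0" --pt "0 0 0" --twist '[0,0,0]'

```text
clock: 5.82
ee_pos: [0.5706, 0.2346, 0.1381]
tcp_rot: [-3.139, 0.001, 2.166]
wrist_force: [0.6, 0.1, -4.8]
finger_gap: 0.0512
gripper_force: 85.7
```

```bash
python3 - <<'E'
from h import *
t=save('top','t5'); s=save('side','s5'); go(.571,.2368,.1,124.35); o=get_obs(); print(o['finger_gap'],o['wrist_force'])
a=cv2.imread('pics/t5.png')[145:285,40:210]; b=cv2.imread('pics/s5.png')[250:420,130:370]
cv2.imwrite('pics/v5.png',np.hstack([cv2.resize(a,(450,370),interpolation=cv2.INTER_CUBIC),cv2.resize(b,(350,370),interpolation=cv2.INTER_CUBIC)]))
E
```

```text
clock 5.92 pos [0.571  0.235  0.1389] yaw 124.12 rp [-3.1402e+00  1.1000e-03] dp [0.0014 0.001  0.0389] twist -0.23
0.05082473670364689 [ 3.53692204e-03  2.00312411e-01 -5.52165454e+00]
```

View pics/v5.png

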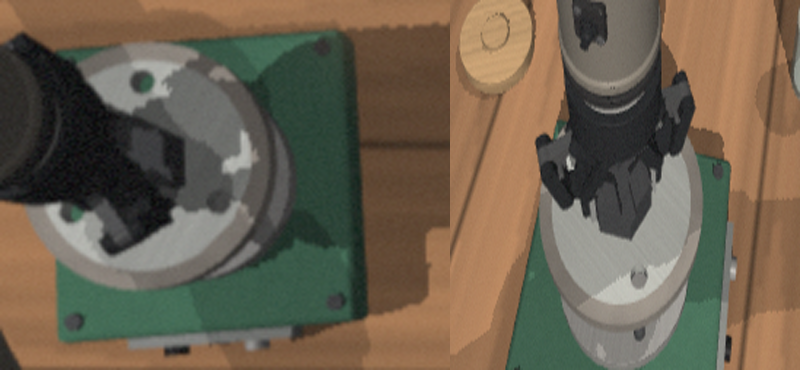

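The wheel hangs level over the flange. Its holes show in the top crop at (142,80), (72,212) and (218,200); I turn these into world coordinates.

```bash
python3 - <<'E'
from h import *
d=load('t5')
for z in(.16,.167,.174):
    P=np.array([ray(d,(40+(x+.5)/2.647-.5,145+(y+.5)/2.643-.5),z)[:2] for x,y in((142,80),(72,212),(218,200))])
    m=P.mean(0); e=P-m; print(z,m.round(4),np.linalg.norm(e,axis=1).round(4),np.degrees(np.arctan2(e[:,1],e[:,0])).round(1))
d=load('s5'); print(ray(d,(130+(638-450+.5)/350*240-.5,250+(276.5)/370*170-.5),.167))
t=np.radians(124.12); print([.571+.054*np.cos(t),.235+.054*np.sin(t)])
E
```

```text
0.16 [0.5724 0.2361] [0.055  0.0547 0.0539] [   4.2  125.3 -115.5]
0.167 [0.5716 0.2332] [0.0545 0.0542 0.0534] [   4.2  125.3 -115.5]
0.174 [0.5708 0.2303] [0.054  0.0537 0.0529] [   4.2  125.3 -115.5]
[0.54069705 0.27959393 0.167     ]
[np.float64(0.5407098875687464), np.float64(0.2797046875495402)]
```

```bash
python3 - <<'E'
from h import *
print(ray(load('top0'),(111.85,213.1),.07))
for n,r in(('top0',1),('side0',1)):
    d=load(n); hsv=cv2.cvtColor(d['color'],cv2.COLOR_RGB2HSV)
    c=proj(d,[.5707,.236,.07])[0]; m=((hsv[...,1]<45)&(hsv[...,2]>95)).astype(np.uint8)
    _,lab=cv2.connectedComponents(m); k=lab[int(c[1]),int(c[0])]; cs,_=cv2.findContours((lab==k).astype(np.uint8),cv2.RETR_EXTERNAL,cv2.CHAIN_APPROX_NONE)
    h=cv2.convexHull(max(cs,key=len))[:,0].astype(float); p=np.array([ray(d,q,.07)[:2] for q in h])
    from scipy.optimize import least_squares
    s=least_squares(lambda q:np.hypot(*(p-q[:2]).T)-q[2],[.57,.236,.072],loss='soft_l1',f_scale=.001);print(n,s.x.round(4),len(p),np.abs(s.fun).max().round(4))
E
```

```text
[0.57027439 0.2389285  0.07      ]
top0 [0.5705 0.2402 0.0717] 38 0.0007
side0 [0.569  0.2428 0.0728] 43 0.0018
```

Call:
servo_tool --claw '[0.5,0.5,0.5,0.5,0.5,0.5,0.5]' --pt "0.001 0.001 0.015" --pt "0.002 0.002 0.03" --pt "0.003 0.0025 0.045" --pt "0.003 0.0025 0.056" --pt "0.003 0.0025 0.056" --pt "0.003 0.0025 0.056" --pt "0.003 0.0025 0.056" --twist '[0,0,0,0,0,0,0]'

```text
clock: 6.5
ee_pos: [0.5719, 0.2409, 0.0844]
tcp_rot: [3.14, 0.0, 2.169]
wrist_force: [-0.1, 0.0, -4.7]
finger_gap: 0.0507
gripper_force: 85.6
```

```bash
python3 - <<'E'
from h import *
t=save('top','t6'); s=save('side','s6'); go(.5715,.239,.08,124.35); o=get_obs(); print(o['finger_gap'],o['wrist_force'])
a=cv2.imread('pics/t6.png')[155:275,50:200]; b=cv2.imread('pics/s6.png')[270:420,150:350]
cv2.imwrite('pics/v6.png',np.hstack([cv2.resize(a,(400,320),interpolation=cv2.INTER_CUBIC),cv2.resize(b,(400,300),interpolation=cv2.INTER_CUBIC)[:,:][:320] if 0 else cv2.resize(b,(400,320),interpolation=cv2.INTER_CUBIC)]))
E
```

```text
clock 6.6 pos [0.5721 0.2413 0.0849] yaw 124.31 rp [3.139e+00 5.000e-04] dp [-0.0016 -0.0018  0.0049] twist -0.04
0.05097163591930213 [-0.584799    0.38553757 -3.92048772]
```

View pics/v6.png

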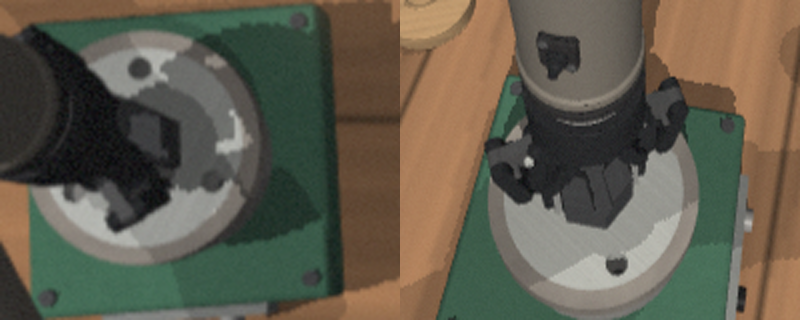

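View: the wheel hovers about 9 mm above the studs' tips, with holes at (140,68) and (212,181) in the top half and (617,264) in the side half. I compare these with the stud predictions.

```bash
python3 - <<'E'
from h import *
d=load('t6'); f=lambda x,y:(50+(x+.5)/2.667-.5,155+(y+.5)/2.667-.5)
z=.1129
H=[ray(d,f(x,y),z)[:2].round(4) for x,y in((140,68),(212,181))]; 
for p,a in zip(H,(4.4,-115.6)):print('centre from hole',p-.054*np.array([np.cos(np.radians(a)),np.sin(np.radians(a))]))
# wheel rim circle in the top view: grey rim vs surroundings
s=load('s6'); p=ray(s,(150+617.5/1-0 and 150+(217.5)/2-.5,270+(264.5)/2.133-.5),z)[:2]; print('side hole',p, p-.054*np.array([np.cos(np.radians(124.4)),np.sin(np.radians(124.4))]))
s=load('side0'); g=cv2.cvtColor(s['color'],cv2.COLOR_RGB2GRAY); print(g[380:408:1,252:270:1])
E
```

```text
centre from hole [0.57245915 0.23905717]
centre from hole [0.57243263 0.23959896]
side hole [0.54059108 0.28589409] [0.57109929 0.24133796]
[[140 143 145 144 142 144 143 143 144 144 140 144 146 141 146 143 142 142]
 [141 141 146 143 143 145 145 143 142 143 139 143 143 141 144 141 142 145]
 [140 141 144 143 142 141 143 145 143 142 140 143 145 143 144 138 141 143]
 [140 145 143 143 141 144 142 145 141 141 140 143 144 142 143 142 143 145]
 [144 148 145 143 144 146 145 141 144 139 141 143 142 147 144 141 146 145]
 [142 146 143 144 146 143 144 143 144 141 141 143 142 142 142 140 143 144]
 [146 145 144 142 145 145 146 143 146 140 143 142 140 146 144 143 143 145]
 [144 143 145 144 142 143 133 144 143 140 144 143 143 144 141 143 142 144]
 [146 145 145 144 148 139  92 133 130 131 144 141 144 146 141 140 139 147]
 [146 141 143 146 145 143  89  88  86  92 146 141 142 142 143 144 144 149]
 [145 142 143 144 146 142  87  88  86  90 136 140 146 143 143 143 145 145]
 [144 144 143 143 130 132  88  89  87  90  92 144 144 143 139 144 146 146]
 [146 143 140 144  88  90  88  87  88  88  92 143 145 143 14
[... 440 characters left out ...]
143 143 144 147 145 145]
 [146 144 142 135  42  49  74  71  73  67  59  98 141 144 141 145 145 145]
 [145 140 139 110  51  59  69  73  74  71  69  86 141 143 143 145 145 144]
 [143 119 122 116  56  64  69  76  81  73  71  86 143 144 144 147 145 145]
 [139 119 119 121  54  66  73  77  76  76  69  79 143 143 148 148 144 144]
 [124 121 121 118  60  62  71  78  72  71  64  82 143 145 144 145 146 142]
 [130 118 121 118  85  54  63  72  65  66  67 111 143 147 142 145 149 142]
 [144 117 121 118 100  69  63  60  59  75 104 142 143 143 146 146 144 142]
 [144 125 121 119 120 102  88  83  94 117 144 142 145 146 147 145 143 143]
 [147 141 130 119 119 118 126 127 141 144 144 144 144 143 145 142 145 142]]
```

```bash
python3 - <<'E'
from h import *
s=load('side0')
p=ray(s,(259.5,401.2),.079)[:2]; a=np.radians(124.4); print('stud',p,'flange',p-.054*np.array([np.cos(a),np.sin(a)]))
g=cv2.cvtColor(s['color'],cv2.COLOR_RGB2GRAY)
for k in(0,2):
    t=np.radians(4.4+120*k); u,v=proj(s,[.5705+.054*np.cos(t),.2402+.054*np.sin(t),.079])[0].round().astype(int); print(k,u,v);print(g[v-9:v+9,u-8:u+9])
s6=cv2.cvtColor(load('s6')['color'],cv2.COLOR_RGB2GRAY);print(s6[386:402,248:270])
E
```

```text
stud [0.53903329 0.2866491 ] flange [0.56954151 0.24209297]
0 215 360
[[ 92  60  86 136 136 140 139 138 126  84  81  90 139 136 138 140 143]
 [ 93  65 119 134 137 138 142 128  84  84  83  87 130 137 139 143 142]
 [ 93  67 140 134 137 140 127  88  84  83  86  85 105 138 137 143 143]
 [ 84  94 139 137 137 136  86  83  83  83  84  88 128 138 138 145 142]
 [ 68 121 138 135 139 138  86  85  85  84  85  89  89 137 141 144 141]
 [ 93 139 137 139 139 137  83  78  77  77  80  79  88 138 140 141 142]
 [119 137 136 140 140 130  77  62  56  44  46  70  90 140 142 141 140]
 [140 140 137 137 138 103  46  71  75  65  48  53  85 141 144 142 139]
 [136 138 136 140 138  60  54  75  75  75  54  58  79 141 145 140 141]
 [139 135 138 141 134  51  57  71  79  77  67  63  75 141 145 141 137]
 [141 136 136 142 134  60  64  73  78  73  73  65  54 142 141 140 137]
 [137 139 137 135 114  76  69  74  76  79  70  60  54 139 142 139 141]
 [138 137 116 120 117  84  67  75  76  73  62  55  59 126 144 138 140]
 [135 139 124 116 117  97  58  64  64  65  58  59  96 143 139 138 142]
 [136 138 138 114 115 114  83  62  5
[... 2326 characters left out ...]
5  65  66  63  69 104 182 181
  179 182 182 181]
 [184 184 185 182 178  85  69  67  69  63  64  61  64  66  67 118 182 180
  181 179 181 181]
 [188 186 183 183 178 142  75  64  65  60  45  45  46  56  90 162 186 184
  183 182 180 181]
 [184 188 186 184 183 177 122  75  60  38  38  35  37  71 141 182 181 186
  185 183 182 177]
 [185 185 187 187 181 183 182 126  84  83  66  73 107 134 184 184 181 180
  184 183 183 175]
 [185 184 184 184 188 184 181 179 156 155 133 136 179 180 179 184 183 184
  182 179 175 156]
 [185 185 187 184 185 184 184 184 181 180 183 183 178 181 184 181 181 177
  174 160 142 146]
 [181 185 185 185 184 185 186 183 182 183 181 182 182 180 178 175 171 161
  145 147 145 144]]
```

```bash
python3 - <<'E'
from h import *
s=load('side0')
P=np.array([ray(s,q,.079)[:2] for q in((215.7,361.2),(259.5,401.2),(270.8,342.3))]);m=P.mean(0);e=P-m
print('flange',m,np.linalg.norm(e,axis=1),np.degrees(np.arctan2(e[:,1],e[:,0])))
s=load('s6')
for z in(.1129,.11):
  p=ray(s,(258,394),z)[:2];a=np.radians(124.4);print('wheel',p-.054*np.array([np.cos(a),np.sin(a)]))
E
```

```text
flange [0.56934756 0.24189044] [0.05365885 0.05405823 0.05389731] [   4.15537122  124.10910802 -115.50016162]
wheel [0.57125911 0.24209342]
wheel [0.57154297 0.24128305]
```

Both cameras agree: the wheel is 2 mm too far in x and fine in y and yaw. I correct that and lower slowly.

Call:
servo_tool --claw '[0.5,0.5,0.5,0.5,0.5,0.5,0.5,0.5]' --pt "0.0014 -0.0015 0" --pt "0.0014 -0.0015 0" --pt "0.0014 -0.0015 0.003" --pt "0.0014 -0.0015 0.006" --pt "0.0014 -0.0015 0.009" --pt "0.0014 -0.0015 0.012" --pt "0.0014 -0.0015 0.014" --pt "0.0014 -0.0015 0.014" --twist '[0,0,0,0,0,0,0,0]'

```text
clock: 7.27
ee_pos: [0.5686, 0.2407, 0.0685]
tcp_rot: [-3.14, -0.0, 2.17]
wrist_force: [0.5, 0.6, -5.4]
finger_gap: 0.0505
gripper_force: 85.7
```

Call:
servo_tool --claw '[0.5,0.5,0.5,0.5,0.5]' --pt "0 0 0.002" --pt "0 0 0.004" --pt "0 0 0.006" --pt "0 0 0.006" --pt "0 0 0.006" --twist '[0,0,0,0,0]'

```text
clock: 7.68
ee_pos: [0.569, 0.2411, 0.0633]
tcp_rot: [-3.141, -0.0, 2.17]
wrist_force: [-0.9, 0.2, -4.0]
finger_gap: 0.0508
gripper_force: 85.7
```

The studs are in the holes with no resistance, so I go on to the seat.

Call:
servo_tool --claw '[0.5,0.5,0.5,0.5,0.5,0.5]' --pt "0 0 0.0015" --pt "0 0 0.003" --pt "0 0 0.0045" --pt "0 0 0.0055" --pt "0 0 0.0055" --pt "0 0 0.0055" --twist '[0,0,0,0,0,0]'

```text
clock: 8.18
ee_pos: [0.5691, 0.2411, 0.058]
tcp_rot: [-3.142, 0.0, 2.17]
wrist_force: [0.5, 0.3, -4.3]
finger_gap: 0.0506
gripper_force: 85.7
```

Call:
servo_tool --claw '[0.5,0.5,0.5,0.5,0.5]' --pt "0 0 0.0007" --pt "0 0 0.0014" --pt "0 0 0.002" --pt "0 0 0.002" --pt "0 0 0.002" --twist '[0,0,0,0,0]'

```text
clock: 8.6
ee_pos: [0.5691, 0.2411, 0.0579]
tcp_rot: [3.141, 0.001, 2.17]
wrist_force: [-2.4, -0.9, 5.9]
finger_gap: 0.051
gripper_force: 87.1
```

The wheel is seated: contact force at z 0.058, exactly 70 mm above the grasp height. Release, rise, and on to the collar.

Call:
servo_tool --claw '[0.7,0.85,1,1,1,1,1,1,1,1]' --pt "0 0 -0.001" --pt "0 0 -0.001" --pt "0 0 -0.001" --pt "0 0 -0.001" --pt "0 0 -0.001" --pt "0 0 -0.01" --pt "0 0 -0.03" --pt "0 0 -0.06" --pt "0 0 -0.08" --pt "0 0 -0.08" --twist '[0,0,0,0,0,0,0,0,0,0]'

```text
clock: 9.43
ee_pos: [0.5722, 0.2437, 0.1422]
tcp_rot: [3.131, 0.001, 2.17]
wrist_force: [0.6, 1.0, 0.5]
finger_gap: 0.0853
gripper_force: 0.0
```

```bash
python3 - <<'E'
from h import *
go(.660,-.089,.13,67)
print(ray(load('top0'),(283.4,166.6),.052))
E
```

```text
clock 9.43 pos [0.5722 0.2437 0.1422] yaw 124.34 rp [3.1308e+00 1.1000e-03] dp [-0.3243 -0.1152  0.0122] twist 57.34
[ 0.66666116 -0.08805386  0.052     ]
```

Call:
servo_tool --claw '[1,1,1,1,1,1,1,1,1,1]' --pt "-0.033 -0.011 0" --pt "-0.07 -0.0237 0.002" --pt "-0.107 -0.0362 0.004" --pt "-0.144 -0.0487 0.006" --pt "-0.181 -0.0612 0.008" --pt "-0.218 -0.0738 0.01" --pt "-0.255 -0.0863 0.012" --pt "-0.29 -0.098 0.012" --pt "-0.315 -0.1066 0.012" --pt "-0.3263 -0.1104 0.012" --twist '[5.8,11.6,17.4,23.2,29,34.8,40.6,46.4,52.2,57.3]'

```text
clock: 10.27
ee_pos: [0.6621, -0.0985, 0.1232]
tcp_rot: [3.14, 0.005, 1.157]
wrist_force: [-0.5, -1.2, 0.5]
finger_gap: 0.0857
gripper_force: 0.0
```

Call:
servo_tool --claw '[1,1,1,1,1]' --pt "0 0 0" --pt "0 0 0" --pt "0 0 0" --pt "0 0 0" --pt "0 0 0" --twist '[0,0,0,0,0]'

```text
clock: 10.68
ee_pos: [0.6619, -0.0879, 0.1242]
tcp_rot: [-3.141, -0.001, 1.174]
wrist_force: [-0.2, -0.1, -0.2]
finger_gap: 0.0853
gripper_force: 0.0
```

```bash
python3 - <<'E'
from h import *
d=save('wrist','w7'); t=save('top','t7'); s=save('side','s7'); go(.665,-.088,.1,67)
c=proj(d,[.665,-.088,.03])[0].round().astype(int); print(c)
x0,y0=c[0]-70,c[1]-70; a=cv2.imread('pics/w7.png')[max(y0,0):y0+140,max(x0,0):x0+140]
w=proj(t,[.57,.241,.1])[0].astype(int); b=cv2.imread('pics/t7.png')[w[1]-50:w[1]+50,w[0]-60:w[0]+60]; print(x0,y0,a.shape,w)
cv2.imwrite('pics/v7.png',np.hstack([cv2.resize(a,(420,420),interpolation=cv2.INTER_CUBIC),np.vstack([cv2.resize(b,(378,315),interpolation=cv2.INTER_CUBIC),np.zeros((105,378,3),np.uint8)])]))
E
```

```text
clock 10.83 pos [ 0.6619 -0.0894  0.1242] yaw 67.15 rp [-3.1415e+00 -3.0000e-04] dp [0.0025 0.0023 0.0242] twist 0.15
[287 201]
217 131 (140, 140, 3) [104 211]
```

View pics/v7.png

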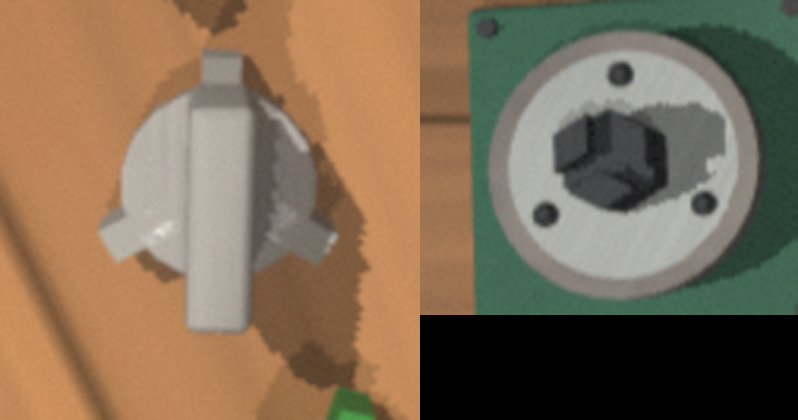

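The view shows the collar straight below. Its bar top runs from (220,107) to (217,328), with lug 0 pointing up the image. On the right, the wheel sits flat with studs filling the holes at (621,75), (545,214) and (704,203).

```bash
python3 - <<'E'
from h import *
d=load('w7'); f=lambda x,y:(217+(x+.5)/3-.5,131+(y+.5)/3-.5)
A,B=ray(d,f(220.5,107),.052),ray(d,f(217.5,329),.052); e=A-B
print('bar',((A+B)/2).round(4),'len',np.hypot(*e[:2]).round(4),'yaw',np.degrees(np.arctan2(e[1],e[0])).round(2),'width',np.linalg.norm(ray(d,f(187,250),.052)-ray(d,f(251,250),.052)).round(4))
L=ray(d,f(221,60),.005); print('lug0',L)
t=load('t7'); P=np.array([ray(t,(44+(x-420+.5)/3.15-.5,161+(y+.5)/3.15-.5),.087)[:2] for x,y in((621,75),(545,214),(704,203))]); m=P.mean(0);q=P-m
print('wheel/top',m,np.linalg.norm(q,axis=1),np.degrees(np.arctan2(q[:,1],q[:,0])))
t=load('top0'); go(.665,-.088,.1,67)
E
```

```text
bar [ 0.6682 -0.0852  0.052 ] len 0.054 yaw 66.73 width 0.015
lug0 [ 0.68076377 -0.05775671  0.005     ]
wheel/top [0.56944998 0.23939214] [0.0533896  0.05406401 0.05387104] [   4.13759709  123.96379604 -115.32865789]
clock 10.83 pos [ 0.6619 -0.0894  0.1242] yaw 67.15 rp [-3.1415e+00 -3.0000e-04] dp [0.0025 0.0023 0.0242] twist 0.15
```

Call:
servo_tool --claw '[0.55,0.55,0.55,0.55,0.55,0.55,0.55,0.55]' --pt "0.0035 0.003 0.02" --pt "0.0035 0.003 0.045" --pt "0.0035 0.003 0.07" --pt "0.0035 0.003 0.085" --pt "0.0035 0.003 0.085" --pt "0.0035 0.003 0.085" --pt "0.0035 0.003 0.085" --pt "0.0035 0.003 0.085" --twist '[0.4,0.4,0.4,0.4,0.4,0.4,0.4,0.4]'

```text
clock: 11.5
ee_pos: [0.6678, -0.0884, 0.0412]
tcp_rot: [3.138, -0.001, 1.163]
wrist_force: [-0.2, 0.3, 0.8]
finger_gap: 0.0468
gripper_force: 0.0
```

```bash
python3 -c "
from h import *
go(.667,-.0868,-.010,66.7)"
```

```text
clock 11.5 pos [ 0.6678 -0.0884  0.0412] yaw 66.64 rp [ 3.1379e+00 -1.3000e-03] dp [ 0.0011 -0.0014  0.0512] twist -0.06
```

Call:
servo_tool --claw '[0.55,0.55,0.55,0.55,0.55,0.55]' --pt "0.001 -0.0005 0.015" --pt "0.001 -0.0005 0.028" --pt "0.001 -0.0005 0.04" --pt "0.001 -0.0005 0.049" --pt "0.001 -0.0005 0.05" --pt "0.001 -0.0005 0.05" --twist '[0,0,0,0,0,0]'

```text
clock: 12.0
ee_pos: [0.6652, -0.0875, -0.0122]
tcp_rot: [-3.139, 0.001, 1.163]
wrist_force: [0.3, -1.2, 0.2]
finger_gap: 0.0471
gripper_force: 0.0
```

Call:
servo_tool --claw '[0.3,0.15,0.1,0.1,0.1,0.1,0.1]' --pt "0 0 0" --pt "0 0 0" --pt "0 0 0" --pt "0 0 0" --pt "0 0 0" --pt "0 0 0" --pt "0 0 0" --twist '[0,0,0,0,0,0,0]' --squeeze 50

```text
clock: 12.58
ee_pos: [0.667, -0.0874, -0.01]
tcp_rot: [3.14, -0.001, 1.163]
wrist_force: [-0.7, 0.0, 4.4]
finger_gap: 0.0152
gripper_force: 49.7
```

```bash
python3 -c "
from h import *
go(.5691,.2411,.15,124.2)"
```

```text
clock 12.58 pos [ 0.667  -0.0874 -0.01  ] yaw 66.63 rp [ 3.1397e+00 -6.0000e-04] dp [ 0.2628 -0.2201 -0.16  ] twist -57.57
```

Call:
servo_tool --claw '[0.1,0.1,0.1,0.1,0.1,0.1,0.1]' --pt "0 0 -0.02" --pt "0 0 -0.05" --pt "0 0 -0.085" --pt "0 0 -0.12" --pt "0 0 -0.15" --pt "0 0 -0.16" --pt "0 0 -0.16" --twist '[0,0,0,0,0,0,0]'

```text
clock: 13.17
ee_pos: [0.668, -0.0873, 0.1519]
tcp_rot: [3.136, -0.002, 1.163]
wrist_force: [0.8, -0.3, -2.7]
finger_gap: 0.0153
gripper_force: 49.2
```

Call:
servo_tool --claw '[0.1,0.1,0.1,0.1,0.1,0.1,0.1,0.1,0.1,0.1]' --pt "0.02 -0.0168 0" --pt "0.048 -0.0402 0" --pt "0.078 -0.0653 0" --pt "0.108 -0.0905 0" --pt "0.138 -0.1156 0" --pt "0.168 -0.1407 0" --pt "0.198 -0.1658 0" --pt "0.225 -0.1884 0" --pt "0.247 -0.2069 0" --pt "0.2628 -0.2201 0" --twist '[-5.8,-11.6,-17.4,-23.2,-29,-34.8,-40.6,-46.4,-52.2,-57.6]'

```text
clock: 14.0
ee_pos: [0.5639, 0.2447, 0.1453]
tcp_rot: [-3.136, -0.004, 2.179]
wrist_force: [-1.0, -0.3, -1.9]
finger_gap: 0.0158
gripper_force: 49.1
```

Call:
servo_tool --claw '[0.1,0.1,0.1,0.1,0.1,0.1,0.1]' --pt "0 0 0" --pt "0 0 0" --pt "0 0 0" --pt "0 0 0" --pt "0 0 0" --pt "0 0 0" --pt "0 0 0" --twist '[0,0,0,0,0,0,0]'

```text
clock: 14.58
ee_pos: [0.5686, 0.2402, 0.1489]
tcp_rot: [-3.141, 0.0, 2.167]
wrist_force: [-0.6, -0.3, -2.6]
finger_gap: 0.0157
gripper_force: 49.1
```

```bash
python3 - <<'E'
from h import *
np.set_printoptions(linewidth=260)
go(.5691,.2411,.12,124.2)
d=save('wrist','w8'); s=save('side','s8'); t=save('top','t8')
o=get_obs(); p=o['ee_pos']; g=cv2.cvtColor(d['color'],cv2.COLOR_RGB2GRAY)
# held collar: lug 0 tip, feet at z=p+.010; wheel: stud 1 (124 deg) z .088
a=o['tcp_rot'][2]; x=np.array([np.cos(a),np.sin(a),0])
c=p+[0,0,.036]
print('lug0 tip foot',proj(d,c+.034*x-[0,0,.026]),'boss corner0/flatedge',proj(d,[.5691+.030*x[0],.2411+.030*x[1],.122]),'stud',proj(d,[.5691+.054*x[0],.2411+.054*x[1],.088]))
u=int(proj(d,c+.034*x-[0,0,.026])[0][0]); v=int(proj(d,c+.034*x-[0,0,.026])[0][1])
print(v,u);print(g[v-60:v+36:3,u-36:u+37:3])
E
```

```text
clock 14.58 pos [0.5686 0.2402 0.1489] yaw 124.13 rp [-3.1414e+00  3.0000e-04] dp [0.0005 0.0009 0.0289] twist -0.07
lug0 tip foot [[282.17463495 192.11114813]] boss corner0/flatedge [[283.96264159 181.70543767]] stud [[283.987201   131.28654348]]
192 282
[[221 223 223 223 225 220 223 225 223 197 100  88  82  97  97  93  91  91 186 189 195 192 192 190 190]
 [222 224 224 222 223 224 219 226 215 182 100  89  78  93  97  91  83  94 189 189 191 194 192 192 191]
 [224 220 224 220 223 226 224 219 193 188 136  95  76  74  81  74  83 125 190 190 191 193 192 192 188]
 [222 215 223 224 223 222 224 184 195 190 187 128  96  82  77  91 126 186 191 193 187 190 197 191 191]
 [193 187 196 202 196 188 193 187 186 195 191 186 153 128 128 169 190 190 186 194 188 189 190 195 191]
 [189 189 190 187 192 189 187 193 184 189 192 188 187 188 190 189 191 188 189 186 192 188 188 196 190]
 [189 189 189 187 190 189 188 190 188 185 194 188 189 190 188 193 191 189 190 189 194 187 193 191 194]
 [190 190 190 190 186 190 187 189 191 186 188 194 189 187 190 189 188 190 190 188 187 193 189 192 193]
 [192 188 191 189 19
[... 1752 characters left out ...]
  91  86  89  92 130 151 153 156 153 153 153 152 106  84  86  86  86  86  85  88]
 [ 91  86  90  90  92  89  86  90  88 130 153 154 152 153 150 152 150 104  85  89  87  89  88  84  88]
 [ 91  92  92  90  89  88  88  89  88 129 154 154 150 153 156 154 153 106  85  88  90  88  87  90  87]
 [ 87  92  87  89  85  85  84  88  85 131 152 154 151 154 151 152 148 107  83  87  85  87  88  87  89]
 [ 86  88  86  88  85  86  88  87  86 126 151 155 152 153 152 151 152 106  84  86  86  85  86  89  88]
 [ 86  88  89  90  93  88 104 112  89 132 142 142 142 141 148 144 144 137 135 128 106  87  84  86  87]
 [ 87  87  85  85  97 123 132 116 122 133 133 137 137 138 138 135 136 139 132 137 141 133  98  89  89]]
```

```bash
python3 - <<'E'
from h import *
d=load('w8'); o=get_obs(); p=o['ee_pos']; a=o['tcp_rot'][2]; x=np.array([np.cos(a),np.sin(a)]); y=np.array([np.sin(a),-np.cos(a)])
g=cv2.cvtColor(d['color'],cv2.COLOR_RGB2GRAY).astype(int)
print('now',p, 'col 285 rows',list(zip(range(160,224,1),g[160:224,285])))
print('lug edges row203',g[203,266:306]); print('stud row 118,126',g[118,262:312],g[126,262:312])
def loc(uv,z,n,r):
    q=ray(d,uv,z)[:2]-p[:2]; print(n,'axis rel. TCP along x',(q@x-r).round(4),'y',(q@y).round(4))
for dz in(0,.005): loc((285.5,197),.159+dz,'collar',.034)
loc((286.5,170.5),.086,'wheel',.030)
E
```

```text
now [0.56838349 0.24087049 0.14910091] col 285 rows [(160, np.int64(188)), (161, np.int64(189)), (162, np.int64(188)), (163, np.int64(194)), (164, np.int64(194)), (165, np.int64(193)), (166, np.int64(195)), (167, np.int64(188)), (168, np.int64(187)), (169, np.int64(184)), (170, np.int64(168)), (171, np.int64(130)), (172, np.int64(88)), (173, np.int64(83)), (174, np.int64(80)), (175, np.int64(81)), (176, np.int64(79)), (177, np.int64(80)), (178, np.int64(81)), (179, np.int64(85)), (180, np.int64(86)), (181, np.int64(93)), (182, np.int64(89)), (183, np.int64(92)), (184, np.int64(88)), (185, np.int64(87)), (186, np.int64(89)), (187, np.int64(88)), (188, np.int64(89)), (189, np.int64(89)), (190, np.int64(89)), (191, np.int64(88)), (192, np.int64(91)), (193, np.int64(86)), (194, np.int64(89)), (195, np.int64(92)), (196, np.int64(114)), (197, np.int64(135)), (198, np.int64(138)), (199, np.int64(140)), (200, np.int64(140)), (201, np.int64(134)), (202, np.int64(140)), (203, np.int64(138)), (204, np.int64(137)), (205, np.int64(142)), (206, np.int64(149)), (207, np.int64(153)), (208, np.int64(
[... 379 characters left out ...]
 94 116 135 141 139 141 139 141 139 137 136 139
 138 138 140 138 137 139 138 139 139 138 135 137 124  88  65  71  85  86
  88  87  85  88]
stud row 118,126 [224 223 222 222 222 223 221 221 224 226 225 225 223 222 222 225 223 224
 224 225 224 223 220 218 219 222 224 224 222 223 221 223 222 222 223 225
 225 226 226 225 224 225 225 224 224 225 223 222 223 223] [226 226 224 222 223 223 222 222 221 222 225 221 213 177 121 103  97  97
  91  93  96 102 102 105 103 105 103 102  94  90  76  77  77  87 119 166
 203 215 203 201 218 223 220 206 196 202 209 201 197 192]
collar axis rel. TCP along x -0.0024 y 0.0015
collar axis rel. TCP along x -0.0009 y 0.0015
wheel axis rel. TCP along x -0.0016 y 0.0023
```

Collar and wheel agree within about 1 mm in the same camera, so I lower: quickly to just above, then slowly.

Call:
servo_tool --claw '[0.1,0.1,0.1,0.1,0.1,0.1,0.1,0.1]' --pt "0 0.0006 0.01" --pt "0 0.0006 0.018" --pt "0 0.0006 0.026" --pt "0 0.0006 0.031" --pt "0 0.0006 0.034" --pt "0 0.0006 0.036" --pt "0 0.0006 0.038" --pt "0 0.0006 0.038" --twist '[0,0,0,0,0,0,0,0]'

```text
clock: 15.4
ee_pos: [0.5687, 0.2415, 0.1107]
tcp_rot: [-3.141, -0.0, 2.168]
wrist_force: [0.4, 0.4, -1.0]
finger_gap: 0.0151
gripper_force: 49.1
```

Call:
servo_tool --claw '[0.1,0.1,0.1,0.1,0.1]' --pt "0 0 0.0015" --pt "0 0 0.003" --pt "0 0 0.004" --pt "0 0 0.004" --pt "0 0 0.004" --twist '[0,0,0,0,0]'

```text
clock: 15.82
ee_pos: [0.5687, 0.2414, 0.107]
tcp_rot: [-3.142, 0.0, 2.168]
wrist_force: [-0.4, 0.7, -3.3]
finger_gap: 0.0154
gripper_force: 49.1
```

The lugs are 5 mm into the notches with no contact. On to the seat.

Call:
servo_tool --claw '[0.1,0.1,0.1,0.1,0.1,0.1]' --pt "0 0 0.0015" --pt "0 0 0.003" --pt "0 0 0.004" --pt "0 0 0.0045" --pt "0 0 0.0045" --pt "0 0 0.0045" --twist '[0,0,0,0,0,0]'

```text
clock: 16.32
ee_pos: [0.5687, 0.2415, 0.1024]
tcp_rot: [-3.142, -0.0, 2.168]
wrist_force: [-0.4, -0.7, -1.9]
finger_gap: 0.0153
gripper_force: 49.1
```

Call:
servo_tool --claw '[0.1,0.1,0.1,0.1,0.1]' --pt "0 0 0.0006" --pt "0 0 0.0012" --pt "0 0 0.0015" --pt "0 0 0.0015" --pt "0 0 0.0015" --twist '[0,0,0,0,0]'

```text
clock: 16.73
ee_pos: [0.5689, 0.2416, 0.102]
tcp_rot: [3.141, 0.0, 2.168]
wrist_force: [-2.2, -1.5, 5.7]
finger_gap: 0.0154
gripper_force: 50.2
```

Seated at 0.102, as predicted (lift of 112 mm). Release and rise.

Call:
servo_tool --claw '[0.2,0.3,0.45,0.5,0.5,0.5,0.5,0.5,0.5,0.5]' --pt "0 0 -0.001" --pt "0 0 -0.001" --pt "0 0 -0.001" --pt "0 0 -0.001" --pt "0 0 -0.001" --pt "0 0 -0.01" --pt "0 0 -0.03" --pt "0 0 -0.06" --pt "0 0 -0.1" --pt "0 0 -0.12" --twist '[0,0,0,0,0,0,0,0,0,0]'

```text
clock: 17.57
ee_pos: [0.5701, 0.2428, 0.2264]
tcp_rot: [3.135, 0.0, 2.168]
wrist_force: [1.0, 1.1, 1.7]
finger_gap: 0.0427
gripper_force: 0.0
```

Call:
servo_tool --claw '[0.5,0.5,0.5,0.5,0.5,0.5]' --pt "0 0 0" --pt "0 0 0" --pt "0 0 0" --pt "0 0 0" --pt "0 0 0" --pt "0 0 0" --twist '[0,0,0,0,0,0]'

```text
clock: 18.07
ee_pos: [0.5681, 0.241, 0.2196]
tcp_rot: [-3.139, -0.0, 2.168]
wrist_force: [0.4, 0.6, 0.3]
finger_gap: 0.0428
gripper_force: 0.0
```

```bash
python3 - <<'E'
from h import *
d=save('wrist','w9'); o=get_obs(); print(o['ee_pos'],o['finger_gap'],o['wrist_force'])
a=np.radians(124.3); x=np.array([np.cos(a),np.sin(a)]); y=np.array([np.sin(a),-np.cos(a)]); c=np.array([.5689,.2416])
P=lambda r,s,z:proj(d,np.r_[c+r*x+s*y,z])[0].round(1)
print('pred bar top ends',P(.028,0,.164),P(-.028,0,.164),'lug tip',P(.034,0,.122))
g=cv2.cvtColor(d['color'],cv2.COLOR_RGB2GRAY); u,v=P(0,0,.164).astype(int); np.set_printoptions(linewidth=260)
print(u,v);print(g[v-66:v+60:4,u-48:u+49:4])
E
```

```text
[0.56829412 0.24111874 0.21991757] 0.04281916169023459 [ 0.84071414 -0.03355228  0.24584411]
pred bar top ends [284.3 174.6] [284.5 255.1] lug tip [284.5 154.1]
284 216
[[186 186 187 191 189 191 194 191 192 190 191 196 187 192 188 195 192 190 193 191 192 193 190 192 190]
 [188 189 191 191 190 190 192 192 191 191 193 167 151 152 152 190 192 191 187 194 190 195 191 191 188]
 [187 185 189 188 192 188 191 192 193 190 183 148 159 157 156 176 193 192 191 190 189 190 191 190 192]
 [189 190 188 191 190 191 189 189 195 130  84 133 158 157 159  88 111 188 190 189 193 188 197 188 191]
 [188 187 187 190 191 192 187 159  83  83  76 137 145 148 148 103  93  88 139 188 187 190 189 191 190]
 [193 189 191 186 192 182  91  82  84 128 109 143 139 143 145 140 157  98  91  92 162 191 186 194 188]
 [190 191 192 186 187  92  83 103 158 145 114 150 149 151 151 142 158 160 138  88  90 188 188 185 190]
 [185 196 189 187 186  80  99 160 154 157 135 169 169 171 168 166 155 157 157 136  88 153 192 185 192]
 [186 187 195 191 133  90 155 157 157 133 126 153 158 159 159 153 154 156 155 157 114  99 189 190 184]
 [19
[... 1665 characters left out ...]
 135 139 144 140 138 110 151 152 154 154 147 138 148 221 221 221 221 219 175 172]
 [179 173 118 164 176 137 135 139 143 137 136 122 121 157 183 207 192 220 220 220 215 174 173 171 172]
 [110 173 174 174 171 109 110 110 125 136 139 138 217 222 225 222 222 208 184 174 171 173 173 173 175]
 [ 80  79 129 172 170 129 107 107 107 110 110 143 175 175 175 175 172 176 171 170 174 172 174 146  92]
 [ 82  79  81  82 106 105 108 109 108 109 110 142 171 173 171 173 175 174 171 171 166 131  88  86 104]
 [ 99  95  75  76  80  80  83  83  97 104 108 168 167 170 171 169 169 145 113  87  86  85  89 122 123]
 [ 98 102  99  80  75  80  82  80  79  82  83  81  80  85  85  84  83  85  84  89  85 120 125 123 121]]
```

The bar ends and lug tip appear where a fully seated collar should have them (rows 176, 253 and 154; predicted 175, 255 and 154). The gripper is clear, so I hand in.

```bash
python3 -c "
from h import *
print(job_done())"
```

```text
the job is handed in; nothing more can be done
None
```

I seated the wheel flat on the flange with the studs in its holes, set the collar on its boss with the lugs in the notches, released both gently and handed the job in at about 18 s; no verdict came back.

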